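Cover the open movements before leaving the watchmaker's bench

TASK

Cover up the watchmaker's bench against dust before the break: stand each dust cover over the work it fits, so that the small, the middle-sized and the large movement and the parts tray are each fully inside their own cover, with its rim flat on the bench all round. Set the covers down gently, never drop them, and do not shift or tip the movements or the tray; the empty holder needs no cover, so leave it and the loupe where they are.

Things in the scene. Friction and masses are not known exactly. Their poses are not given: they have to be found in the camera images.
- movement_small: A bare small ladies' wristwatch movement (21 mm across, brass plate, steel bridges, tiny red jewels) clamped in a loose round black holder with four clamp screws that stick out sideways, 36 mm across over the screws; holder 14 mm tall, movement's top at 20 mm. Loose on the bench mat. Origin: centre of the underside on the bench (z = 0); z up.
- movement_medium: A bare wrist chronograph movement (31 mm across, brass plate, steel bridges, tiny red jewels) clamped in a loose round black holder with four clamp screws that stick out sideways, 54 mm across over the screws; holder 16 mm tall, movement's top at 22 mm. Loose on the bench mat. Origin: centre of the underside on the bench (z = 0); z up.
- movement_large: A bare pocket-watch movement (44 mm across, brass plate, steel bridges, tiny red jewels) clamped in a loose round black holder with four clamp screws that stick out sideways, 72 mm across over the screws; holder 18 mm tall, movement's top at 24 mm. Loose on the bench mat. Origin: centre of the underside on the bench (z = 0); z up.
- cover_small: The small of three round dust covers: clear plastic bell with a domed top, open below, rim down on the bench; bright metal rim 56 mm outside, 52 mm inside diameter, 40 mm to the top of the dome, 24 mm of room inside. On top in the middle a black knob to lift it by, 14 mm in diameter (19 mm foot, 2 mm high), from 40 to 56 mm. About 40 g. Origin: centre of the rim plane, on the bench; z up.
- cover_medium: The medium of three round dust covers: clear plastic bell with a domed top, open below, rim down on the bench; bright metal rim 74 mm outside, 70 mm inside diameter, 44 mm to the top of the dome, 28 mm of room inside. On top in the middle a black knob to lift it by, 14 mm in diameter (19 mm foot, 2 mm high), from 44 to 60 mm. About 60 g. Origin: centre of the rim plane, on the bench; z up.
- cover_large: The large of three round dust covers: clear plastic bell with a domed top, open below, rim down on the bench; bright metal rim 92 mm outside, 88 mm inside diameter, 48 mm to the top of the dome, 32 mm of room inside. On top in the middle a black knob to lift it by, 14 mm in diameter (19 mm foot, 2 mm high), from 48 to 64 mm. About 80 g. Origin: centre of the rim plane, on the bench; z up.
- parts_tray: Small loose cream-coloured open tray with the wheels, bridges and screws of a job in three compartments: 80 mm (its x) by 48 mm (its y), 14 mm tall. Origin: centre of the underside on the bench; z up.
- tray_cover: The rectangular dust cover: clear walls and a flat white top, open below, rim down on the bench; bright metal rim 100 mm (its x) by 68 mm (its y) outside, 96 by 64 mm inside, top at 40 mm, 37 mm of room inside. On top in the middle a black bar to lift it by, 36 mm along its x, 12 mm thick across its y, from 40 to 56 mm. About 90 g. Origin: centre of the rim plane, on the bench; z up.
- empty_holder: Bystander: a loose black movement holder of the middle size with no movement in it (54 mm over its four screws, 16 mm tall, plain black disc on top). Origin: centre of the underside on the bench.
- loupe: Bystander: watchmaker's eye loupe, a black flared cup 37 mm across and 30 mm tall standing wide end up at the far edge of the work. Origin: centre of the underside on the bench.
There are look-alikes about, which are no part of the job. What is shaped like the tray_cover but red is not meant.

How it is judged:
By the outcome, as a careful person would: the job done as asked, in the order asked, and still so for the second after the job is handed in, with the robot touching nothing.
It also fails if it takes over 115 s, if anything falls off the work surface, if the arm or the gripper's body presses on something with over 40 N, if the wrist force passes 120 N, or if a joint passes its speed limit or range.

ROBOT

A 7-joint arm with a two-finger parallel gripper is mounted at the origin on the work surface. World frame = base frame: x ahead of the robot, y to its left, z up, the work surface at z = 0. Lengths are in m, angles in rad, forces in N, time in s.
With the tool pointing down it reaches from about 0.425 to 0.95 m from the base axis. Payload 4.7 kg.
Tool frame: the origin (TCP) lies on the centre line of the jaws, within the pads' length; the fingertips stand robot.nose_length ahead of it and the grasp point (between the pads) lies 8 mm behind it (robot.nose_length is the distance from the TCP to the fingertips, in m); z points along the fingers, y is the line along which they close (so a half turn about z gives the same grasp; the last joint's range is limited). The gripper opens to 85 mm and grips with 20 to 120 N. Pads are 22 mm wide; open, the fingers measure 114 mm over their backs; the gripper's body (76 mm by 85 mm) begins 54 mm behind the grasp point. The pads swing forward as they close: fully open they stand 13 mm farther back than shut.
Start: joints at [1.076, 0.469, -0.049, 1.532, 0.024, 1.141, -0.082], TCP at [0.303, -0.603, 0.242] pointing down, gripper open.
Joint ranges: [-2.59, 2.59], [-0.33, 1.99], [-1.39, 1.29], [0.1, 2.45], [-1.04, 4.18], [0.21, 1.99], [-2.66, 2.66]. Speed limits (rad/s): [2.57, 2.57, 3.14, 3.14, 3.14, 3.14, 3.14].

INTERFACE

Orientations are given as [roll, pitch, yaw] about the fixed x, y, z axes, in that order (R = Rz(yaw) Ry(pitch) Rx(roll)).
In Python, from plant import robot gives the robot as it stands. Calls block until the motion is done:
- robot.goto(position, orientation): joint-space move of the TCP to a pose.
- robot.move_straight(position, vel=0.15, attitude=None, contact_N=None): straight line of the TCP; attitude=None keeps the orientation; vel is the mean speed in m/s. With contact_N (N) it stops when the force on the tool has changed by that much, and returns True; else False.
- robot.move_joints(angles): joint-space move.
- robot.grip(opening, strength=None): opening from 0.0 (shut) to 1.0 (fully open); strength is the grip in N (None keeps the last); returns when the fingers have stopped.
- robot.sleep(seconds).
- robot.inverse_kinematics(position, orientation): joint angles nearest the present ones, or None.
- robot.sense(): the state.
- robot.grab_frame(name): name is "side" or "top"; returns a dict with "image" (400x640x3 uint8, red, green, blue), "range_z" (400x640 float32, m along the optical axis (not along the pixel's ray), 0 where there is no reading), "fx", "fy", "cx", "cy" (pixels), "R" (3x3) and "t" (3): a world point X has camera coordinates R X + t. Camera axes: x right, y down, z forward; pixel columns grow to the right and rows downward; lengths in m; the calibration is good to about 2 mm. A picture is of the moment at which its call begins.
A pose or a line that the arm cannot do raises robot.IKError and nothing moves.
- robot.close_job(): hands the job in; it is judged then, once.
The state is a dict: "t": time; "joint_pos": joint angles; "joint_velocities": joint speeds; "effort": joint torques, N m; "tcp_pos": TCP position; "tcp_rot": TCP orientation; "wrist_force": force on the tool from outside, world axes, zero at the start; "torque": the same for the moment, N m; "opening": opening from 0.0 (shut) to 1.0 (fully open); "gripper_force": force on a finger pad.
Only numpy, scipy, OpenCV 4.12 (cv2) and the standard library are available. Lean on these libraries where they do the work, as an engineer would, in place of code of your own. Each camera call takes 0.05 s, during which the arm holds its last target. There are 200 camera calls.

## Working session

There is one attempt and no reset: what is moved stays moved. The work goes in short steps, each a Python script; the robot and the scene stay as the last script left them, time stands still between calls to the robot, and variables do not carry over. Pictures are saved under pics/ and viewed, at most 14 in all, crops included, and the job is handed in when it is done.

```bash
ls; mkdir -p pics; python3 - <<'E'
from plant import robot
import cv2,numpy as np
for n in("top","side"):
    f=robot.grab_frame(n);cv2.imwrite(f"pics/{n}0.png",f["image"][:,:,::-1]);np.savez(f"{n}0.npz",**f)
    R,t=f["R"],f["t"];print(n,f["fx"],f["cx"],f["cy"],-R.T@t,R.round(3).tolist())
s=robot.sense();print(s["t"],s["tcp_pos"],s["tcp_rot"],s["wrist_force"],robot.nose_length)
E
```

```text
pics
top 420.09637953816986 315.73708105361857 207.40856986537653 [0.40550674 0.02386981 1.00241215] [[0.005, -1.0, -0.002], [-0.989, -0.005, -0.145], [0.145, 0.003, -0.989]]
side 492.6309073509458 314.2275806518861 198.48495733749175 [-0.00590842  0.7001292   0.96845093] [[-0.782, -0.623, 0.006], [-0.46, 0.571, -0.68], [0.42, -0.535, -0.733]]
0.1 [ 0.30294491 -0.60264414  0.24138359] [-3.13986556e+00  7.31683477e-05  4.65828419e-01] [-0.41553792 -0.39219047  0.20782761] 0.011
```

View pics/top0.png

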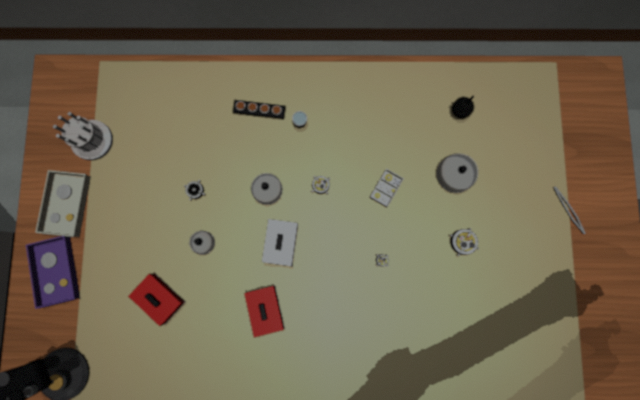

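View pics/side0.png

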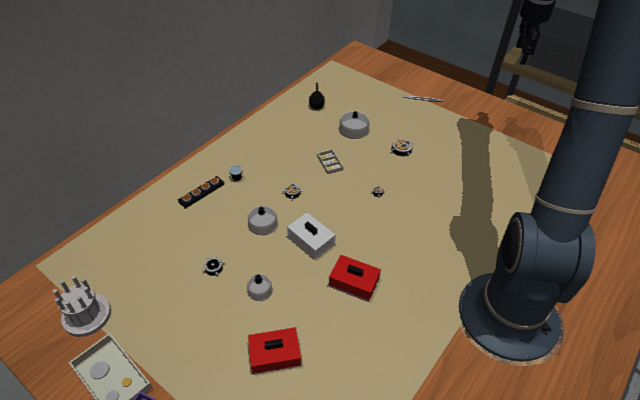

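Top view candidates:
- **Covers:** white tray_cover (280,243), with red look-alikes at (156,299) and (264,310). Covers are small (202,242), medium (266,188) and large (457,172).
- **Work to cover:** movements are small (382,260), medium (320,185) and large (464,241), and the parts tray is at (386,188).
- **Leave alone:** empty holder (195,190), the off-mat trays and the row of jewels. The loupe is probably (300,120), and the black thing at (462,107) is probably a blower.

Next I'll check these in a close crop and measure.

```bash
cat > vis.py <<'E'
import cv2,numpy as np
def ray(f,u,v,z):
    R,t=f["R"],f["t"];C=-R.T@t
    d=R.T@np.array([(u-f["cx"])/f["fx"],(v-f["cy"])/f["fy"],1.])
    return (C+d*(z-C[2])/d[2])[:2]
def proj(f,X):
    c=f["R"]@np.asarray(X)+f["t"];return f["fx"]*c[0]/c[2]+f["cx"],f["fy"]*c[1]/c[2]+f["cy"]
def fg(f):  # differs from the mat: height above bench or colour
    lab=cv2.cvtColor(f["image"],cv2.COLOR_RGB2LAB).astype(float)
    bg=cv2.medianBlur(f["image"],61);bg=cv2.cvtColor(bg,cv2.COLOR_RGB2LAB).astype(float)
    return (np.linalg.norm(lab-bg,axis=2)>14).astype(np.uint8)
def blob(mask,u,v,r):
    n,l,s,c=cv2.connectedComponentsWithStats(mask)
    k=[i for i in range(1,n) if np.hypot(*(c[i]-[u,v]))<r]
    return max(k,key=lambda i:s[i,4]) if k else None,l,s,c
E
python3 - <<'E'
from vis import *
T=dict(np.load("top0.npz"));S=dict(np.load("side0.npz"))
seeds=dict(cs=(202,242),cm=(266,188),cl=(457,172),tc=(280,243),ms=(382,260),mm=(320,185),ml=(464,241),tray=(386,188),eh=(195,190),lp=(300,120))
m=fg(T);tiles=[]
for n,(u,v) in seeds.items():
    tile=cv2.resize(T["image"][v-26:v+26,u-26:u+26,::-1],(156,156),interpolation=cv2.INTER_NEAREST)
    tiles.append(cv2.putText(tile,n,(3,14),0,.5,(255,0,0)))
    k,l,s,c=blob(m,u,v,12)
    if k is None: print(n,None);continue
    h=T["range_z"][l==k];vv,uu=np.nonzero(l==k)
    C=-T["R"].T@T["t"]
    P=(np.c_[(uu-T["cx"])/T["fx"],(vv-T["cy"])/T["fy"],np.ones(len(uu))]*h[:,None]-T["t"])@T["R"]
    print(n,s[k],c[k].round(1),"xy@0",ray(T,*c[k],0).round(4),"z pct",np.percentile(P[:,2],[10,50,90,99]).round(3),proj(S,[*ray(T,*c[k],.01),.01]))
cv2.imwrite("pics/tiles.png",np.vstack([np.hstack(tiles[:5]),np.hstack(tiles[5:])]))
E
```

```text
cs [189 230  27  26 542] [202.1 242.3] xy@0 [0.4674 0.2976] z pct [0.004 0.034 0.042 0.059] (np.float64(260.0835679667422), np.float64(287.95202249532747))
cm [250 173  33  33 851] [266.4 188.9] xy@0 [0.5976 0.147 ] z pct [0.013 0.038 0.045 0.062] (np.float64(262.75457792634126), np.float64(221.57881141714992))
cl [ 435  153   43   42 1391] [456.  173.1] xy@0 [ 0.6389 -0.3146] z pct [0.009 0.042 0.048 0.065] (np.float64(353.9219992770006), np.float64(126.55504950041475))
tc [ 263  220   36   48 1039] [278.4 242.5] xy@0 [0.4679 0.1157] z pct [0.021 0.04  0.045 0.058] (np.float64(309.73342805883556), np.float64(239.05261248477743))
ms [375 254  13  13 154] [380.7 259.7] xy@0 [ 0.4283 -0.1274] z pct [0.001 0.015 0.02  0.023] (np.float64(377.1921225160554), np.float64(191.32414069133037))
mm [311 176  19  19 292] [320.1 185.6] xy@0 [0.6066 0.0167] z pct [0.001 0.018 0.022 0.024] (np.float64(292.904728680646), np.float64(191.40037785435007))
ml [448 228  31  29 567] [461.7 241.9] xy@0 [ 0.4715 -0.321 ] z pct [0.002 0.02  0.024 0.026] (np.float64(401.22892958407675), np.float64(147.98974645505714))
tray [369 169  34  39 630] [385.8 188.3] xy@0 [ 0.6005 -0.1428] z pct [0.    0.003 0.013 0.017] (np.float64(330.2504485369545), np.float64(161.22012893028972))
eh [184 180  22  21 319] [195.  190.1] xy@0 [0.594  0.3203] z pct [0.    0.016 0.019 0.826] (np.float64(214.34688679103323), np.float64(265.77021417801944))
lp [292 111  16  21 256] [299.5 121.3] xy@0 [0.7692 0.0684] z pct [-0.     0.029  0.032  0.034] (np.float64(236.56859036792596), np.float64(175.43928600105497))
```

View pics/tiles.png

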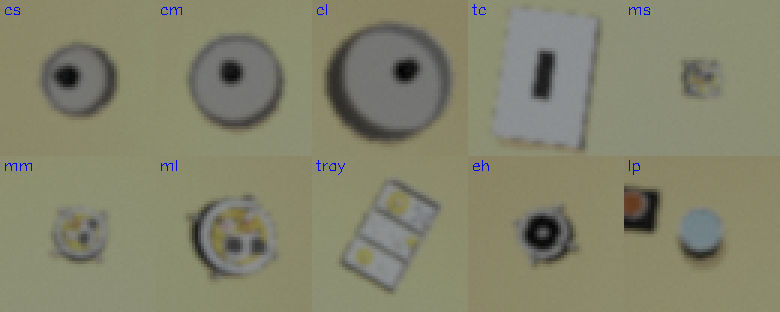

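The crops confirm the choices: three grey bells with black knobs, the white (not red) tray cover, three movements with brass/jewel tops, a cream three-compartment tray, a plain black-disc empty holder, and the loupe. Next come precise positions from both views.

```bash
cat >> vis.py <<'E'
KN=dict(cs=(.040,.056),cm=(.044,.060),cl=(.048,.064),tc=(.040,.056))
def tri(A,pa,B,pb):
    def cd(f,p):
        R,t=f["R"],f["t"];d=R.T@np.array([(p[0]-f["cx"])/f["fx"],(p[1]-f["cy"])/f["fy"],1.]);return -R.T@t,d/np.linalg.norm(d)
    a,d=cd(A,pa);b,e=cd(B,pb)
    s=np.linalg.lstsq(np.c_[d,-e],b-a,rcond=None)[0]
    p,q=a+s[0]*d,b+s[1]*e;return (p+q)/2,np.linalg.norm(p-q)
def cloud(f,u,v,r):
    u,v=int(u),int(v);vv,uu=np.mgrid[v-r:v+r+1,u-r:u+r+1];vv,uu=vv.ravel(),uu.ravel();z=f["range_z"][vv,uu]
    return (np.c_[(uu-f["cx"])/f["fx"],(vv-f["cy"])/f["fy"],np.ones(len(uu))]*z[:,None]-f["t"])@f["R"]
def knob(f,xy,n):
    u,v=proj(f,[*xy,KN[n][1]-.007]);u,v=int(u),int(v);r=14
    g=f["image"][v-r:v+r+1,u-r:u+r+1].max(2);m=(g<60).astype(np.uint8)
    k,l,s,c=blob(m,r,r,9);yy,xx=np.nonzero(l==k)
    return c[k]+[u-r,v-r],s[k,4],np.c_[xx+u-r,yy+v-r]
E
python3 - <<'E'
from vis import *
T=dict(np.load("top0.npz"));S=dict(np.load("side0.npz"))
for n,xy in dict(cs=(.46,.29),cm=(.59,.143),cl=(.63,-.308),tc=(.463,.111)).items():
    a=knob(T,xy,n);b=knob(S,xy,n);X,gap=tri(T,a[0],S,b[0])
    z=KN[n][1]-.007
    print(n,a[0].round(1),a[1],b[0].round(1),b[1],"tri",X.round(4),"gap",gap.round(4),"zexp",z,ray(T,*a[0],z).round(4),ray(S,*b[0],z).round(4))
    if n=="tc":
        for f,w in((T,a),(S,b)):
            P=np.array([ray(f,*q,.056) for q in w[2]]).astype(np.float32);(c,s,_)=r=cv2.minAreaRect(P*1000);bx=cv2.boxPoints(r);e=max((bx[1]-bx[0],bx[2]-bx[1]),key=np.linalg.norm);print("bar",c,s,np.degrees(np.arctan2(e[1],e[0])))
for n,xy,zt,lo in(("ms",(.428,-.127),.02,.008),("mm",(.606,.016),.022,.008),("ml",(.4715,-.321),.024,.009),("tray",(.6,-.143),.013,.007),("tc",(.463,.111),.04,.034),("cs",(.46,.29),.04,.008),("cm",(.59,.143),.044,.008),("cl",(.63,-.308),.044,.008)):
    for q,f in(("T",T),("S",S)):
        P=cloud(f,*proj(f,[*xy,zt]),26);P=P[(P[:,2]>lo)&(P[:,2]<.07)&(np.hypot(*(P[:,:2]-xy).T)<.062)]
        Q=(P[:,:2]*1000).astype(np.float32);r=cv2.minAreaRect(Q);bx=cv2.boxPoints(r);e=max((bx[1]-bx[0],bx[2]-bx[1]),key=np.linalg.norm)
        print(n,q,len(Q),"mean",Q.mean(0).round(1),"circ",np.round(cv2.minEnclosingCircle(Q)[0],1),round(cv2.minEnclosingCircle(Q)[1],1),"rect",np.round(r[0],1),np.round(r[1],1),np.degrees(np.arctan2(e[1],e[0])).round(1),"ztop",np.percentile(P[:,2],90).round(4))
E
```

```text
cs [198.1 241.2] 37 [257.8 278.9] 52 tri [0.4682 0.2951 0.0452] gap 0.0023 zexp 0.049 [0.467  0.2934] [0.4673 0.2973]
cm [264.6 185.6] 33 [261.  210.6] 40 tri [0.5965 0.1457 0.0511] gap 0.0019 zexp 0.053 [0.5953 0.1449] [0.5962 0.1472]
cl [462. 169.] 41 [354.6 114.8] 29 tri [ 0.6361 -0.3096  0.056 ] gap 0.0011 zexp 0.057 [ 0.6354 -0.3095] [ 0.6359 -0.3083]
tc [278.8 241.5] 58 [310.6 228. ] 85 tri [0.4675 0.1105 0.0487] gap 0.0009 zexp 0.049 [0.467  0.1103] [0.4677 0.111 ]
bar (466.7818603515625, 109.75921630859375) (9.23320484161377, 30.09711456298828) -7.1748233
bar (463.88458251953125, 115.62227630615234) (17.198787689208984, 39.490745544433594) -7.318198
ms T 124 mean [ 427.  -127.3] circ [ 427.4 -127.5] 17.4 rect [ 427.3 -127.6] [26.3 27.4] -2.2 ztop 0.0199
ms S 81 mean [ 425.6 -124.4] circ [ 424.8 -104.5] 37.3 rect [ 416.1 -114.4] [39.  73.4] -41.2 ztop 0.0212
mm T 256 mean [606.1  16.9] circ [606.5  16.8] 26.6 rect [606.7  17. ] [39.9 41. ] -6.1 ztop 0.0225
mm S 175 mean [604.4  19.3] circ [606.4  16. ] 26.4 rect [606.5  15.4] [44.8 40.7] 86.1 ztop 0.0233
ml T 546 mean [ 471.  
[... 525 characters left out ...]
[464.1 113.3] circ [466.2 110.2] 58.9 rect [467.6 111.5] [ 71.7 103.7] -8.0 ztop 0.0449
cs T 469 mean [465.7 290.9] circ [466.6 294.7] 27.4 rect [465.8 294.1] [53.2 52.9] 0.9 ztop 0.0424
cs S 513 mean [460.3 302.2] circ [467.1 297.6] 29.0 rect [465.7 297.1] [53.9 52.9] 84.7 ztop 0.0437
cm T 775 mean [592.2 143.9] circ [595.4 146.2] 37.2 rect [594.9 146.3] [74.  70.2] 89.1 ztop 0.0447
cm S 660 mean [586.9 155.1] circ [593.6 147.9] 37.8 rect [594.8 147.5] [71.8 70.8] 77.3 ztop 0.0454
cl T 1263 mean [ 631.3 -303.7] circ [ 635.9 -309.7] 46.4 rect [ 635.3 -308.9] [90.5 88.9] 47.4 ztop 0.0485
cl S 643 mean [ 625.4 -295.1] circ [ 626.1 -307.8] 52.5 rect [ 631.8 -305.6] [89.7 93.4] -49.8 ztop 0.0487
```

```bash
cat > act.py <<'E'
from plant import robot
import numpy as np
PI=np.pi
TOP=dict(s=.040,m=.044,l=.048,t=.040)
SRC=dict(s=(.467,.2953),m=(.5957,.146),l=(.6357,-.3093),t=(.467,.1106))
H=.17   # TCP travel height: rim of a carried cover is then at least 105 mm up
def st(): 
    s=robot.sense();return f"t={s['t']:.1f} tcp={np.round(s['tcp_pos'],4)} F={np.round(s['wrist_force'],1)} open={s['opening']:.3f} g={s['gripper_force']:.0f}"
def carry(k,dst,ys=0.,yd=0.):
    g=TOP[k]+.014; src=SRC[k]
    robot.grip(.45,40)
    robot.goto([*src,H],[PI,0,ys])
    robot.move_straight([*src,g+.012],vel=.15)
    robot.move_straight([*src,g],vel=.05,contact_N=6); print("at knob",st())
    robot.grip(0,40)
    robot.move_straight([*src,g+.015],vel=.05); robot.move_straight([*src,H],vel=.2); print("lifted",st())
    if robot.sense()["opening"]<.08: raise SystemExit("lost it")
    robot.move_straight([*dst,H],vel=.22,attitude=[PI,0,yd])
    robot.move_straight([*dst,g+.012],vel=.12); robot.sleep(.2)
    print("contact",robot.move_straight([*dst,g-.003],vel=.02,contact_N=2.5),st())
    robot.grip(.45); robot.sleep(.1)
    robot.move_straight([*dst,g+.03],vel=.08); robot.move_straight([*dst,H],vel=.25); print("done",st())
E
python3 - <<'E'
from vis import *
from act import *
T=dict(np.load("top0.npz"));S=dict(np.load("side0.npz"))
for f in(T,S):
    u,v=map(int,proj(f,[.6,-.143,.012]))
    k,l,s,c=blob(fg(f),u,v,10);yy,xx=np.nonzero(l==k)
    P=np.array([ray(f,a,b,.010) for a,b in zip(xx,yy)]).astype(np.float32)*1000
    r=cv2.minAreaRect(P);bx=cv2.boxPoints(r);e=max((bx[1]-bx[0],bx[2]-bx[1]),key=np.linalg.norm)
    print(np.round(r[0],1),np.round(r[1],1),np.degrees(np.arctan2(e[1],e[0])),P.mean(0))
for p,y in(((.467,.2953),0),((.4274,-.1275),0),((.5957,.146),0),((.6065,.0167),0),((.6357,-.3093),0),((.4708,-.321),0),((.467,.1106),-.128),((.6,-.143),-.58)):
    for z in(.054,.17): 
        q=robot.inverse_kinematics([*p,z],[PI,0,y]);print(p,z,None if q is None else np.round(q,2))
E
```

```text
[ 599.9 -140.2] [51.3 85.8] -29.575247 [ 598.6111  -141.13763]
[ 600.5 -140.7] [57.8 94.9] -30.751 [ 599.4032  -139.36612]
(0.467, 0.2953) 0.054 [-0.2   0.58 -0.58  1.96  0.47  0.73 -2.63]
(0.467, 0.2953) 0.17 [ 0.04  0.5  -0.9   1.87  0.47  1.   -2.63]
(0.4274, -0.1275) 0.054 [ 0.35  0.39 -0.18  2.22  0.13  0.54 -1.51]
(0.4274, -0.1275) 0.17 [ 0.43  0.2  -0.27  2.12  0.07  0.83 -1.45]
(0.5957, 0.146) 0.054 [-0.03  0.62 -0.38  1.82  0.32  0.76 -2.15]
(0.5957, 0.146) 0.17 [ 0.08  0.49 -0.53  1.74  0.29  0.99 -2.13]
(0.6065, 0.0167) 0.054 [ 0.06  0.59 -0.21  1.85  0.18  0.73 -1.82]
(0.6065, 0.0167) 0.17 [ 0.14  0.45 -0.31  1.76  0.16  0.95 -1.81]
(0.6357, -0.3093) 0.054 [ 0.42  0.7  -0.04  1.6   0.03  0.84 -1.2 ]
(0.6357, -0.3093) 0.17 [ 0.43  0.58 -0.06  1.52  0.04  1.04 -1.21]
(0.4708, -0.321) 0.054 [ 0.56  0.53 -0.04  1.94  0.03  0.67 -1.08]
(0.4708, -0.321) 0.17 [ 0.57  0.37 -0.06  1.86  0.03  0.91 -1.07]
(0.467, 0.1106) 0.054 [-0.    0.45 -0.39  2.13  0.3   0.6  -2.3 ]
(0.467, 0.1106) 0.17 [ 0.21  0.3  -0.62  2.04  0.23  0.87 -2.24]
(0.6, -0.143) 0.054 [ 0.15  0.59  0.01  1.83 -0.01  0.72 -1.97]
(0.6, -0.143) 0.17 [ 0.2   0.44 -0.04  1.75  0.02  0.95 -2.01]
```

Tray centre is about (0.5995, -0.1415) at yaw -30.5°. Yaw values will be π/2 for the bells and about π for the tray cover, to keep joint 7 off its limit. Starting with the small cover.

```bash
python3 - <<'E'
from act import *
carry("s",(.4274,-.1275),PI/2,PI/2)
from vis import *
f=robot.grab_frame("side");u,v=map(int,proj(f,[.4274,-.1275,.03]));cv2.imwrite("pics/s1.png",cv2.resize(f["image"][max(v-60,0):v+60,u-80:u+80,::-1],(640,480)))
E
```

```text
at knob t=5.1 tcp=[0.4669 0.2952 0.0538] F=[-0.2 -0.1  0.3] open=0.452 g=0
lifted t=6.5 tcp=[0.4667 0.2944 0.169 ] F=[ 0.5 -0.8 -1.2] open=0.138 g=39
contact True t=10.4 tcp=[ 0.4278 -0.1275  0.0538] F=[-0.5 -0.1  3.7] open=0.142 g=39
done t=11.9 tcp=[ 0.4271 -0.1278  0.1699] F=[ 0.1  0.1 -0.2] open=0.452 g=0
```

View pics/s1.png

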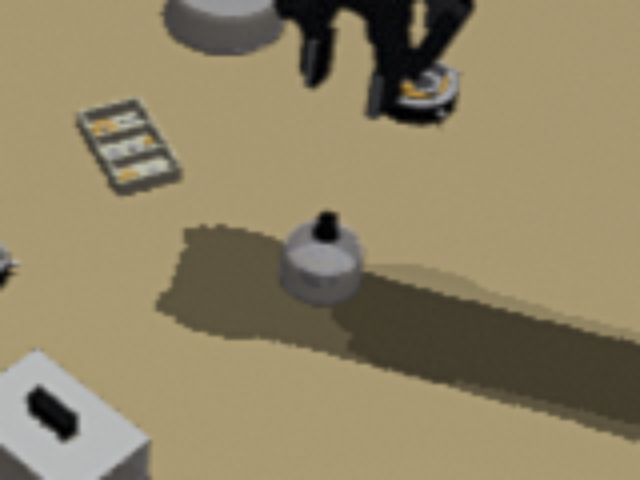

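The small cover stands flat over the small movement (crop pixel 322,262), with contact at the expected height. On to the rest.

```bash
python3 - <<'E'
from act import *
carry("m",(.6065,.0167),PI/2,PI/2)
carry("l",(.4708,-.321),PI/2,PI/2)
carry("t",(.5995,-.1415),PI-np.radians(7.3),PI-np.radians(30.5))
robot.goto([.45,-.45,.3],[PI,0,PI/2])
from vis import *
for n in("top","side"):
    f=robot.grab_frame(n);cv2.imwrite(f"pics/{n}2.png",f["image"][:,:,::-1]);np.savez(f"{n}2.npz",**f)
E
```

```text
at knob t=14.6 tcp=[0.5956 0.1459 0.0578] F=[ 0.5 -0.3 -0.3] open=0.450 g=0
lifted t=16.1 tcp=[0.5951 0.1453 0.1689] F=[ 0.3  0.2 -0.6] open=0.138 g=39
contact True t=18.6 tcp=[0.6064 0.0166 0.0581] F=[-0.9 -0.3  5.2] open=0.138 g=39
done t=20.1 tcp=[0.6065 0.0165 0.1705] F=[-0.9 -0.6 -1. ] open=0.451 g=0
at knob t=22.7 tcp=[ 0.6355 -0.3094  0.0618] F=[-0.8  0.5  0.1] open=0.443 g=0
lifted t=24.1 tcp=[ 0.6349 -0.3094  0.1689] F=[-0.6 -0.4 -1.6] open=0.144 g=39
contact True t=26.8 tcp=[ 0.4706 -0.321   0.0624] F=[-0.7 -0.5  4.2] open=0.142 g=39
done t=28.2 tcp=[ 0.4707 -0.3212  0.1705] F=[ 0.1 -0.2 -0.7] open=0.448 g=0
at knob t=31.3 tcp=[0.4669 0.1105 0.0539] F=[-0.3  0.2 -0.2] open=0.448 g=0
lifted t=32.7 tcp=[0.4664 0.1098 0.169 ] F=[ 0.3 -0.1 -1.7] open=0.131 g=41
contact True t=36.0 tcp=[ 0.5993 -0.1415  0.0543] F=[-0.9 -1.2  4.6] open=0.124 g=42
done t=37.5 tcp=[ 0.5994 -0.1417  0.1704] F=[-0.6  0.3 -0.6] open=0.452 g=0
```

```bash
python3 - <<'E'
from vis import *
f=dict(np.load("side2.npz"));cv2.imwrite("pics/sidecrop2.png",cv2.resize(f["image"][80:280,230:450,::-1],None,fx=2.9,fy=2.9))
f=dict(np.load("top2.npz"));cv2.imwrite("pics/topcrop2.png",cv2.resize(f["image"][140:290,290:500,::-1],None,fx=3.5,fy=3.5))
for q,f in(("T",f),("S",dict(np.load("side2.npz")))):
  for n,xy,zt in(("s",(.4274,-.1275),.04),("m",(.6065,.0167),.044),("l",(.4708,-.321),.044),("t",(.5995,-.1415),.04)):
    P=cloud(f,*proj(f,[*xy,zt]),28);P=P[(P[:,2]>(.032 if n=="t" else .008))&(P[:,2]<.07)&(np.hypot(*(P[:,:2]-xy).T)<.065)]
    Q=(P[:,:2]*1000).astype(np.float32);r=cv2.minAreaRect(Q);bx=cv2.boxPoints(r);e=max((bx[1]-bx[0],bx[2]-bx[1]),key=np.linalg.norm)
    print(q,n,np.round(cv2.minEnclosingCircle(Q)[0],1),round(cv2.minEnclosingCircle(Q)[1],1),np.round(r[0],1),np.round(r[1],1),np.degrees(np.arctan2(e[1],e[0])).round(1),"ztop",np.percentile(P[:,2],[50,90,99]).round(4))
E
```

```text
T s [ 426. -126.] 27.6 [ 426.1 -125.1] [52.8 53. ] -1.2 ztop [0.0352 0.0428 0.058 ]
T m [603.9  17. ] 36.9 [602.8  16.9] [70.8 71.5] -89.0 ztop [0.0388 0.0446 0.0606]
T l [ 468.2 -322.5] 47.1 [ 468.2 -320.3] [90.  88.1] 41.8 ztop [0.0426 0.0484 0.0637]
T t [ 598.9 -141.9] 59.8 [ 599.  -142.2] [ 68.  101.5] -30.7 ztop [0.0403 0.0434 0.0577]
S s [ 419.  -140.2] 43.4 [ 412.2 -131.7] [83.2 50.4] 41.8 ztop [0.0326 0.0442 0.0584]
S m [600.1  29.7] 45.7 [603.8  22.3] [76.9 75. ] 83.8 ztop [0.037  0.0451 0.0609]
S l [ 469.1 -319.8] 47.4 [ 467.7 -319.7] [89.3 89.9] -23.6 ztop [0.0403 0.0491 0.0644]
S t [ 598.9 -141.9] 63.2 [ 599.  -141.6] [ 69.4 107.6] -31.4 ztop [0.041  0.0457 0.0582]
```

View pics/sidecrop2.png

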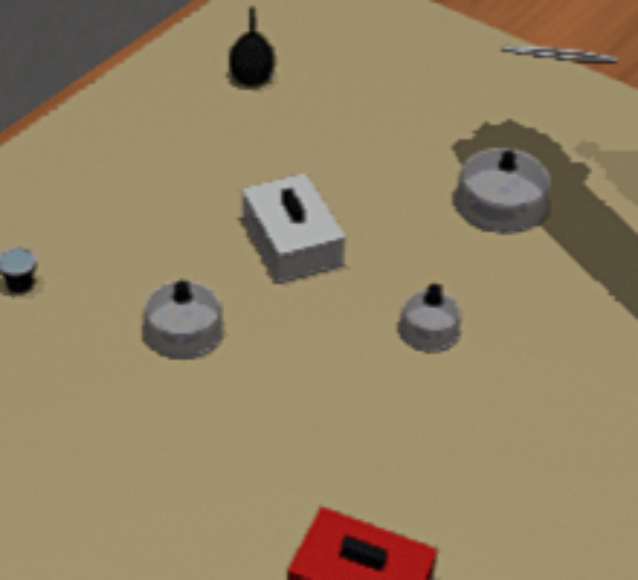

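View pics/topcrop2.png

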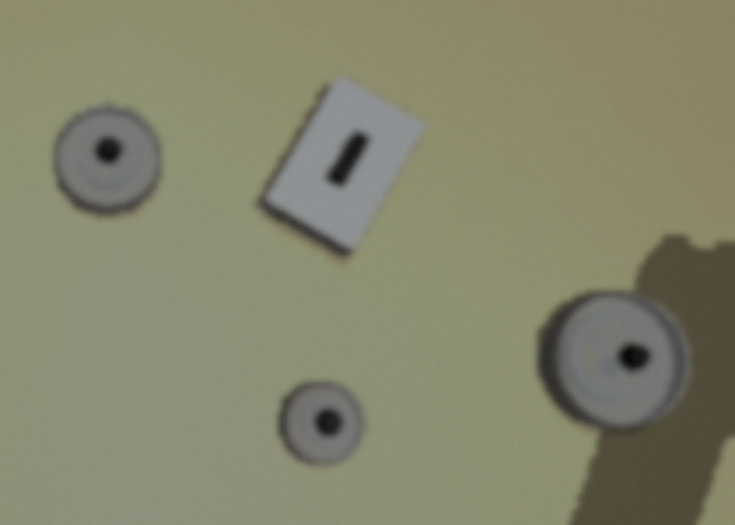

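All four covers stand upright at their nominal heights, within about 3 mm of their targets against 8 mm of clearance. In the top crop they are at medium (108,158), tray (345,168), small (322,422) and large (615,360). The loupe was not disturbed.

```bash
python3 -c "
from plant import robot
print(robot.close_job())"
```

```text
the job is handed in; nothing more can be done
None
```

The small, medium and large movements and the parts tray are each under their own cover, set down gently and checked in both camera views; the job is handed in at about 40 s on the robot's clock (no verdict was shown).

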